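Lay up the cutting sandwich for a leaf die

ROBOT

A 7-joint arm with a two-finger parallel gripper is mounted at the origin on the work surface. World frame = base frame: x ahead of the robot, y to its left, z up, the work surface at z = 0. Lengths are in m, angles in rad, forces in N, time in s.
With the tool pointing down it reaches from about 0.4 to 0.85 m from the base axis. Payload 10.4 kg.
Tool frame: the origin (TCP) lies where the fingers leave the gripper's body, on its centre line; the fingertips stand 73 mm ahead of it and the grasp point (between the pads) lies 54 mm ahead of it; z points along the fingers, y is the line along which they close (so a half turn about z gives the same grasp; the last joint's range is limited). The gripper opens to 85 mm and grips with 20 to 120 N. Pads are 22 mm wide; open, the fingers measure 114 mm over their backs; the gripper's body (76 mm by 85 mm) begins 54 mm behind the grasp point. The pads swing forward as they close: fully open they stand 13 mm farther back than shut.
Start: joints at [-1.141, 0.332, -0.065, 1.46, 0.022, 1.35, -0.088], TCP at [0.273, 0.562, 0.304] pointing down, gripper open.
Joint ranges: [-2.6, 2.6], [-0.5, 2.12], [-1.47, 1.34], [0.16, 2.42], [-1.27, 4.41], [0.06, 2.06], [-2.6, 2.6]. Speed limits (rad/s): [2.22, 2.22, 2.79, 2.79, 3.14, 3.14, 3.14].

INTERFACE

Orientations are given as a unit quaternion [x, y, z, w].
In Python, from workcell import manip, camera gives the robot as it stands. The module is installed in compiled form; this text tells all that it offers.
- The arm moves only by the shell command python3 -m creep 'ROWS' [OPENING] [FORCE]. ROWS is JSON, a list of rows, each a list of 2 entries, a list of its own where there are three numbers: the shift along the tool's x, y, z in mm, then the turn about the tool's z in rad. In form: [[[tx, ty, tz], twist], ...]. A call has 1 to 5 rows; each row is the pose to reach, as a shift and turn from the pose commanded when the call began, along the tool's axes at that moment; what a row does not reach only later rows make up. A row lasts 1/12 s, in which the tool goes at most 41.7 mm and 7.16 degrees, less where a joint would pass 70% of its speed; a pose out of reach is approached as far as the arm can. A call with a gripper value outside its range is refused whole. OPENING is the opening, from 0 (shut) to 1 (fully open), set as the call begins (- or left out, the last holds). The fingers move at their own pace and stop on an object; FORCE is the grip in N (left out, the last holds). Time passes only in rows, so rows that repeat a pose let the fingers close. It gives the time, the measured TCP pose, the force, the opening and the grip force at its end, in the units of the state.
- manip.get_obs(): the state, without advancing time (a new reading comes with each control period).
- camera(name): name is "side" or "top" or "wrist"; returns a dict with "pixels" (400x640x3 uint8, red, green, blue), "z_map" (400x640 float32, m along the optical axis (not along the pixel's ray), 0 where there is no reading), "fx", "fy", "cx", "cy" (pixels), "extrinsics" (4x4, takes a point from world to camera coordinates). Camera axes: x right, y down, z forward; pixel columns grow to the right and rows downward; lengths in m; the calibration is good to about 2 mm. A picture is of the moment at which its call begins.
- manip.hand_in(): hands the job in; it is judged then, once.
The state is a dict: "clock": time; "joint_pos": joint angles; "joint_velocities": joint speeds; "tau": joint torques, N m; "position": TCP position; "ee_rot": TCP orientation; "ft_force": force on the tool from outside, world axes, zero at the start; "torque": the same for the moment, N m; "grip_width": opening from 0.0 (shut) to 1.0 (fully open); "grasp_force": force on a finger pad.
Only numpy, scipy, OpenCV 4.12 (cv2) and the standard library are available. Lean on these libraries where they do the work, as an engineer would, in place of code of your own. Each camera call takes 0.05 s, during which the arm holds its last target. There are 200 camera calls.

TASK

Lay up one cut for the press on the dark steel carrier, from the bottom up: the blue cutting pad on the yellow outline, the tan leatherboard on the pad, the leaf-shaped die on the board just as it stands now (cutting edge down), and the aluminium cover plate on top of the die. Each goes flat, centred over the one below and lengthwise along the carrier; lower it into place, do not drop it. The brown board, the round die and the black box are for another job: leave them where they are.

Things in the scene. Friction and masses are not known exactly. Their poses are not given: they have to be found in the camera images.
- carrier_mark (a point): Target. Fixed dark steel carrier plate lying on the green bench, 170 long x 100 wide, its top face 8 mm above the bench; a 4 mm lip at each of the two short ends rises to 16 mm, the long sides are open. A thin yellow painted rectangle on it (inside 127 x 62 mm) shows the place of the pad. This point: centre of that rectangle, on the top face (z = 8 mm). x axis along the carrier's length, z up.
- pad_center (a point): Loose blue nylon cutting pad, a plain slab 125 long x 60 wide x 20 mm thick, about 0.17 kg, lying flat on the bench. Point at its centre (10 mm above its underside). x along its length, y across its width, z up.
- tan_board_center (a point): Loose tan (light brown) leatherboard blank, a stiff flat slab 115 long x 56 wide x 8 mm thick, about 0.06 kg, lying flat on the bench. Point at its centre (4 mm above its underside). x along its length, y across its width, z up.
- leaf_die_center (a point): Loose cutting die of grey strip steel bent to a pointed leaf (lens) outline, 90 long x 38 mm wide over the middle, 32 mm high, walls 4 mm thick, open at top and bottom, with one cross bar inside whose top lies 7 mm below the rim; about 0.2 kg. It stands upright on the bench, bright cutting edge down. Point at its centre (16 mm above the cutting edge). x along its length, y across its width, z up; at the middle of its length the sides are nearly parallel to x.
- plate_center (a point): Loose bare grey aluminium cover plate, a plain slab 125 long x 60 wide x 10 mm thick, about 0.2 kg, lying flat on the bench. Point at its centre (5 mm above its underside). x along its length, y across its width, z up.
- brown_board_center (a point): Bystander, to be left alone: loose dark brown leatherboard blank, 115 x 56 x 8 mm, lying flat on the bench. Point at its centre.
- round_die_center (a point): Bystander, to be left alone: loose round die of grey strip steel, 56 mm across, 32 mm high, with one cross bar, standing on the bench. Point at its centre.
- cut_box: Bystander, to be left alone: loose open black plastic box, 105 long x 75 wide x 28 mm high, with a few cut tan leaves in it. Origin at the centre of its underside, x along its length.
There are look-alikes about, which are no part of the job. What is shaped like the part that bears leaf_die_center but red is not meant.

How it is judged:
On the way, in this order (a step that is already met when the one before it is completed fails the run):
1. the blue pad lies flat on the carrier's yellow outline, let go (horizontal distance between pad_center and carrier_mark below 0.015 m and height (world z) of pad_center between 0.015 and 0.021 m and angle between the x axis of pad_center and the x axis of carrier_mark, either way round below 0.15 rad and angle between pad_center's own z axis and vertical below 0.06 rad and contact force between the fingers and pad below 0.3 N and linear speed of pad below 0.02 m/s), for 0.2 s.
2. the tan board lies flat and centred on the pad, let go (horizontal distance between tan_board_center and pad_center below 0.012 m and height (world z) of tan_board_center between 0.029 and 0.035 m and angle between the x axis of tan_board_center and the x axis of pad_center, either way round below 0.2 rad and angle between tan_board_center's own z axis and vertical below 0.06 rad and contact force between the fingers and tan_board below 0.3 N and linear speed of tan_board below 0.02 m/s), for 0.2 s.
3. the leaf die stands upright and centred on the tan board, let go (horizontal distance between leaf_die_center and tan_board_center below 0.01 m and height (world z) of leaf_die_center between 0.049 and 0.055 m and angle between the x axis of leaf_die_center and the x axis of tan_board_center, either way round below 0.2 rad and angle between leaf_die_center's own z axis and vertical below 0.06 rad and horizontal distance between leaf_die_center and pad_center below 0.012 m and contact force between the fingers and leaf_die below 0.3 N and linear speed of leaf_die below 0.02 m/s), for 0.2 s.
4. the aluminium plate lies flat and centred on the die, let go (horizontal distance between plate_center and leaf_die_center below 0.012 m and height (world z) of plate_center between 0.07 and 0.076 m and angle between the x axis of plate_center and the x axis of leaf_die_center, either way round below 0.25 rad and angle between plate_center's own z axis and vertical below 0.06 rad and contact force between the fingers and plate below 0.3 N and linear speed of plate below 0.02 m/s), for 0.2 s.
At the end, for the whole second after the job is handed in: All flat, released, at rest, each on the one below (height within 3 mm). Centres: pad within 15 mm of the outline's, tan board 12 mm of the pad's, die 10 mm of the board's and 12 mm of the pad's, plate 12 mm of the die's. Lengthwise within 0.15 rad (pad), 0.2 (board, die), 0.25 (plate) (horizontal distance between pad_center and carrier_mark below 0.015 m and height (world z) of pad_center between 0.015 and 0.021 m and angle between the x axis of pad_center and the x axis of carrier_mark, either way round below 0.15 rad and angle between each of pad_center, tan_board_center, leaf_die_center, plate_center's own z axis and vertical below 0.06 rad and horizontal distance between each of tan_board_center, leaf_die_center and pad_center below 0.012 m and height (world z) of tan_board_center between 0.029 and 0.035 m and angle between the x axis of tan_board_center and the x axis of pad_center, either way round below 0.2 rad and horizontal distance between leaf_die_center and tan_board_center below 0.01 m and height (world z) of leaf_die_center between 0.049 and 0.055 m and angle between the x axis of leaf_die_center and the x axis of tan_board_center, either way round below 0.2 rad and horizontal distance between plate_center and leaf_die_center below 0.012 m and height (world z) of plate_center between 0.07 and 0.076 m and angle between the x axis of plate_center and the x axis of leaf_die_center, either way round below 0.25 rad and linear speed of each of pad, tan_board, leaf_die, plate below 0.02 m/s); the robot touches nothing.
It fails at once if the pad, tan board, die or plate is dropped: it moves faster than 0.6 m/s while the fingers do not touch it ((linear speed of pad above 0.6 m/s and contact force between the fingers and pad below 0.05 N) or (linear speed of tan_board above 0.6 m/s and contact force between the fingers and tan_board below 0.05 N) or (linear speed of leaf_die above 0.6 m/s and contact force between the fingers and leaf_die below 0.05 N) or (linear speed of plate above 0.6 m/s and contact force between the fingers and plate below 0.05 N)).
It fails at once if the brown board is moved more than 20 mm (distance of brown_board_center from where it was at the start of the episode above 0.02 m).
It fails at once if the round die is moved more than 20 mm (distance of round_die_center from where it was at the start of the episode above 0.02 m).
It fails at once if the black box is moved more than 20 mm (distance of cut_box from where it was at the start of the episode above 0.02 m).
It also fails if it takes over 115 s, if anything falls off the work surface, if the arm or the gripper's body presses on something with over 40 N, if the wrist force passes 120 N, or if a joint passes its speed limit or range.

## Working session

There is one attempt and no reset: what is moved stays moved. The work goes in short steps, Python scripts to look and compute and a shell command to move; the robot and the scene stay as the last step left them, time stands still between calls to the robot, and variables do not carry over. Pictures are saved under pics/ and viewed, at most 17 in all, crops included, and the job is handed in when it is done.

```bash
mkdir -p pics; python3 - <<'E'
from workcell import manip,camera
import cv2,numpy as np
for n in("top","side"):
    c=camera(n);cv2.imwrite(f"pics/{n}0.png",c["pixels"][:,:,::-1]);np.savez(f"{n}0.npz",**c)
    print(n,c["fx"],c["fy"],c["cx"],c["cy"],np.round(c["extrinsics"],3).tolist())
o=manip.get_obs();print(o)
E
```

```text
top 411.7311738138348 411.7311738138348 323.5959895102216 194.63028219246203 [[-0.009, -1.0, -0.026, 0.02], [-0.991, 0.013, -0.135, 0.581], [0.136, 0.024, -0.99, 1.063], [0.0, 0.0, 0.0, 1.0]]
side 452.64844872570245 452.64844872570245 325.2158186027439 197.07115609048037 [[0.859, -0.512, -0.011, -0.496], [-0.399, -0.655, -0.642, 0.271], [0.322, 0.556, -0.767, 0.974], [0.0, 0.0, 0.0, 1.0]]
{'clock': 0.1, 'joint_pos': array([-1.14057793,  0.3327965 , -0.064738  ,  1.46084774,  0.02161409,
        1.34990112, -0.08848915]), 'joint_velocities': array([ 0.0001442 , -0.00063019,  0.00033916, -0.00100279,  0.00011923,
        0.00062657,  0.00031292]), 'tau': array([ 1.25736711e-03, -6.26742411e+01,  4.93122381e-02, -3.92432463e+01,
        1.64679671e-02,  7.16557464e-03, -3.86676973e-06]), 'position': array([0.27331545, 0.56180243, 0.30320772]), 'ee_rot': array([ 2.24446212e-01,  9.74486277e-01, -6.18054180e-04, -1.12535445e-04]), 'ft_force': array([ 0.61855006, -0.20331603,  0.68357887]), 'torque': array([-0.02152336, -0.00912084, -0.00321031]), 'grasp_force': 0.0, 'grip_width': 0.9969985658993633}
```

View pics/top0.png

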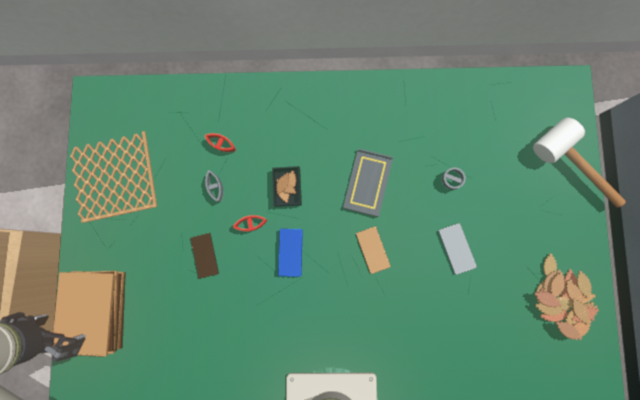

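View pics/side0.png

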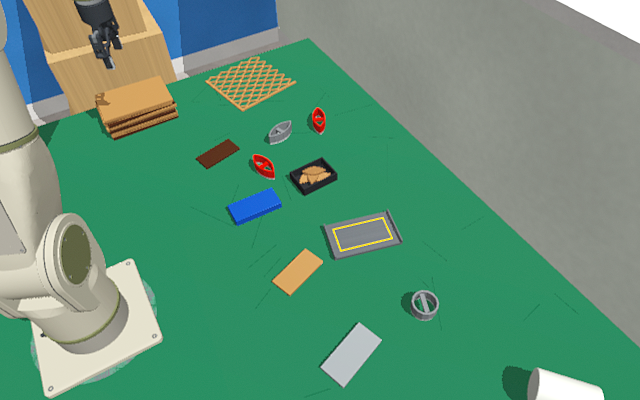

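The top view shows the carrier at (368,183), blue pad (290,252), tan board (373,250), grey leaf die (213,186), plate (457,248); the bystanders are the brown board (204,255), round die (455,178), box (287,187), and red leaves (220,143) and (250,223). The side view shows the same layout.

```bash
cat > h.py <<'E'
import numpy as np,cv2
from workcell import manip,camera
def world(c,uv,z):
    E=np.array(c["extrinsics"]);R,t=E[:3,:3],E[:3,3];o=-R.T@t
    d=np.c_[(uv[:,0]-c["cx"])/c["fx"],(uv[:,1]-c["cy"])/c["fy"],np.ones(len(uv))]@R
    return (o+d*((z-o[2])/d[:,2])[:,None])[:,:2]
def rect(c,mask,z,near=None):
    """largest blob (or nearest to pixel near) -> centre, long-axis angle, size at height z"""
    cs=[k for k in cv2.findContours(mask.astype(np.uint8),cv2.RETR_EXTERNAL,cv2.CHAIN_APPROX_NONE)[0] if cv2.contourArea(k)>60]
    if not cs: return None
    k=max(cs,key=cv2.contourArea) if near is None else min(cs,key=lambda k:np.hypot(*(k[:,0].mean(0)-near)))
    p=world(c,k[:,0].astype(float),z)
    (x,y),(w,h),a=cv2.minAreaRect((p*1000).astype(np.float32))
    a=np.radians(a)+(0 if w>=h else np.pi/2)
    return np.round([x,y,(a+np.pi/2)%np.pi-np.pi/2,max(w,h),min(w,h)],3)
def masks(c):
    H=cv2.cvtColor(c["pixels"],cv2.COLOR_RGB2HSV).astype(int);h,s,v=H[...,0],H[...,1],H[...,2]
    return dict(blue=(h>108)&(h<128)&(s>120),tan=(h>8)&(h<20)&(s>90)&(v>150),grey=(s<50)&(v>70),yellow=(h>20)&(h<35)&(s>110))
def tcp():
    from scipy.spatial.transform import Rotation as R
    o=manip.get_obs();M=R.from_quat(o["ee_rot"]).as_matrix()
    return o,M
def go(x,y,z,yaw):
    """shift (mm, tool axes) and twist so that tool y-axis lies at world angle yaw; x,y,z of TCP in mm"""
    o,M=tcp();d=M.T@(np.array([x,y,z])-o["position"]*1000)
    cur=np.arctan2(M[1,1],M[0,1]);t=-((yaw-cur+np.pi/2)%np.pi-np.pi/2)
    print("shift",np.round(d,1),"twist",round(t,3),"rows>=",np.linalg.norm(d)/41.7,abs(t)/.125,"q7",o["joint_pos"][6].round(2))
E
python3 - <<'E'
from h import *
for n,P in(("top",dict(tan=(373,250),plate=(457,248),die=(213,186),blue=(290,252),yel=(368,183))),("side",dict(tan=(298,272),plate=(350,355),die=(280,131),blue=(254,206),yel=(362,234)))):
    c=dict(np.load(n+"0.npz"));m=masks(c)
    for k,mk,z in(("blue","blue",.02),("tan","tan",.008),("plate","grey",.01),("die","grey",.032),("yel","yellow",.008)):
        print(n,k,rect(c,m[mk],z,P[k]))
o,M=tcp();print(M.round(3))
E
```

```text
top blue [ 4.29696e+02  1.05538e+02 -3.70000e-02  1.22496e+02  5.83310e+01]
top tan [ 4.34137e+02 -1.16737e+02  3.34000e-01  1.13345e+02  5.50520e+01]
top plate [ 4.34989e+02 -3.42535e+02  3.22000e-01  1.26571e+02  6.24220e+01]
top die [6.09617e+02 3.13881e+02 4.78000e-01 9.12630e+01 4.22700e+01]
top yel None
side blue [ 4.28425e+02  1.00347e+02 -4.00000e-02  1.24798e+02  7.01370e+01]
side tan [ 4.34252e+02 -1.16408e+02  3.28000e-01  1.15440e+02  5.63970e+01]
side plate [ 4.34620e+02 -3.42089e+02  3.24000e-01  1.26655e+02  6.21640e+01]
side die [605.561 301.686   1.082  96.583  63.648]
side yel [ 6.19361e+02 -1.06174e+02 -2.60000e-01  1.34714e+02  7.02660e+01]
[[-0.899  0.437 -0.   ]
 [ 0.437  0.899 -0.001]
 [-0.    -0.001 -1.   ]]
```

```bash
python3 - <<'E'
from h import *
for n in("top","side"):
    c=dict(np.load(n+"0.npz"));H=cv2.cvtColor(c["pixels"],cv2.COLOR_RGB2HSV).astype(int)
    m=(H[...,0]>18)&(H[...,0]<38)&(H[...,1]>70)
    w=np.zeros_like(m);u,v=(368,183) if n=="top" else (362,234);w[v-45:v+45,u-55:u+55]=1
    ys,xs=np.nonzero(m&w);p=world(c,np.c_[xs,ys].astype(float),.008)*1000
    print(n,len(p),cv2.minAreaRect(p.astype(np.float32)))
go(430,105.5,250,1.534)
E
```

```text
top 305 ((594.3078002929688, -103.47798156738281), (78.71208190917969, 190.59725952148438), 79.37061309814453)
side 372 ((568.68896484375, -103.47710418701172), (95.43464660644531, 246.11343383789062), 86.99494171142578)
shift [-340.5 -341.7   53.7] twist -0.416 rows>= 11.639790183385331 3.327625789074917 q7 -0.09
```

```bash
python3 -m creep '[[[-25,-25,4],0],[[-53,-53,8],0],[[-82,-82,12],0],[[-111,-111,16],0],[[-138,-138,20],0]]' 1 40
python3 -m creep '[[[-28,-28,4],0],[[-56,-56,8],0],[[-84,-84,12],0],[[-112,-112,16],0],[[-136,-136,20],0]]'
python3 -m creep '[[[-26,-26,4],0],[[-50,-51,9],0],[[-66,-68,13],0],[[-66,-68,13],0]]'
python3 -m creep '[[[0,0,0],-0.1],[[0,0,0],-0.21],[[0,0,0],-0.32],[[0,0,0],-0.416],[[0,0,0],-0.416]]'
python3 - <<'E'
from h import *
c=camera("wrist");cv2.imwrite("pics/w1.png",c["pixels"][:,:,::-1]);m=masks(c)
print(rect(c,m["blue"],.02))
t=camera("top");print(rect(t,masks(t)["blue"],.02))
for n in("top","side"):
    c=dict(np.load(n+"0.npz"));H=cv2.cvtColor(c["pixels"],cv2.COLOR_RGB2HSV).astype(int)
    m=(H[...,0]>18)&(H[...,0]<38)&(H[...,1]>70)
    u,v=(368,183) if n=="top" else (362,234)
    m[:v-30]=0;m[v+(30 if n=="top" else 22):]=0;m[:,:u-(25 if n=="top" else 36)]=0;m[:,u+(25 if n=="top" else 36):]=0
    ys,xs=np.nonzero(m);p=world(c,np.c_[xs,ys].astype(float),.008)*1000
    print(n,len(p),cv2.minAreaRect(p.astype(np.float32)))
go(430,105.5,80,1.534)
E
```

```text
clock: 0.52
position: [0.3376, 0.3752, 0.2833]
ee_rot: [0.225, 0.974, -0.0, -0.0]
ft_force: [1.3, 0.4, 1.0]
grip_width: 1.002
grasp_force: 0.0
clock: 0.93
position: [0.4003, 0.193, 0.2636]
ee_rot: [0.225, 0.974, -0.0, -0.0]
ft_force: [1.4, 0.5, 0.1]
grip_width: 0.996
grasp_force: 0.0
clock: 1.27
position: [0.4302, 0.1008, 0.2501]
ee_rot: [0.228, 0.974, -0.001, -0.0]
ft_force: [-0.3, 0.5, -0.3]
grip_width: 1.001
grasp_force: 0.0
clock: 1.68
position: [0.4293, 0.1061, 0.2507]
ee_rot: [0.016, 1.0, -0.0, -0.0]
ft_force: [-0.3, 0.4, 0.3]
grip_width: 0.996
grasp_force: 0.0
[ 4.28854e+02  1.07304e+02 -3.00000e-02  1.23493e+02  5.94250e+01]
[467.029 100.114   1.56   49.139  48.214]
top 303 ((618.9405517578125, -108.58744049072266), (70.34507751464844, 136.0999298095703), 75.06103515625)
side 346 ((619.1033935546875, -106.0711669921875), (72.09928131103516, 135.2895050048828), 74.91255950927734)
shift [ -0.7  -0.5 170.8] twist -0.003 rows>= 4.095246019235351 0.024162788259449286 q7 1.17
```

View pics/w1.png

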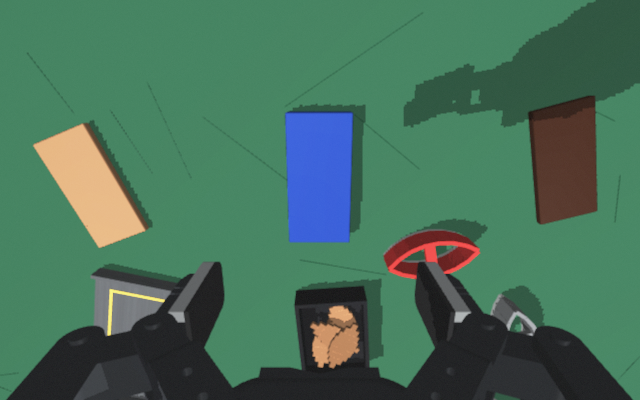

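The wrist view shows the pad at (320,177), nicely between the fingers and clear of the red leaf at (430,250) and the box at (330,330).

```bash
python3 -m creep '[[[0,0,38],0],[[0,0,78],0],[[0,0,118],0],[[0,0,150],0],[[0,0,160],0]]'
python3 -m creep '[[[0,0,8],0],[[0,0,16],0],[[0,0,18],0],[[0,0,18],0]]'
python3 -m creep '[[[0,0,0],0],[[0,0,0],0],[[0,0,0],0],[[0,0,0],0],[[0,0,0],0]]' 0 40
python3 -m creep '[[[0,0,0],0],[[0,0,0],0],[[0,0,0],0],[[0,0,0],0],[[0,0,0],0]]'
python3 - <<'E'
from h import *
c=camera("side");cv2.imwrite("pics/s2.png",cv2.resize(c["pixels"][120:300,150:420,::-1],None,fx=2.5,fy=2.5))
E
```

```text
clock: 2.2
position: [0.427, 0.105, 0.0869]
ee_rot: [0.02, 1.0, -0.001, -0.003]
ft_force: [-1.6, -0.1, -0.6]
grip_width: 1.002
grasp_force: 0.0
clock: 2.53
position: [0.4302, 0.1061, 0.0737]
ee_rot: [0.019, 1.0, 0.0, 0.001]
ft_force: [0.5, 0.4, -0.6]
grip_width: 0.998
grasp_force: 0.0
clock: 2.95
position: [0.4302, 0.106, 0.074]
ee_rot: [0.018, 1.0, 0.001, 0.001]
ft_force: [-3.0, -0.8, 7.9]
grip_width: 0.691
grasp_force: 42.1
clock: 3.37
position: [0.4302, 0.106, 0.074]
ee_rot: [0.018, 1.0, 0.001, 0.001]
ft_force: [-2.1, -1.0, 8.9]
grip_width: 0.694
grasp_force: 42.1
```

View pics/s2.png

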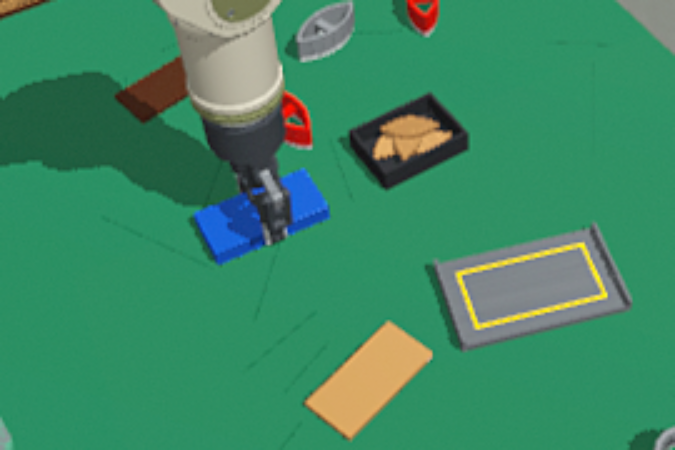

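The pad is gripped mid-length between the fingers.

```bash
python3 -m creep '[[[0,0,-15],0],[[0,0,-40],0],[[0,0,-65],0],[[0,0,-76],0],[[0,0,-76],0]]'
python3 - <<'E'
from h import *
go(620,-107,150,1.311)
c=camera("wrist");print(rect(c,masks(c)["blue"],.096))
E
```

```text
clock: 3.83
position: [0.431, 0.1063, 0.1518]
ee_rot: [0.019, 1.0, 0.001, 0.002]
ft_force: [0.4, 0.4, -1.2]
grip_width: 0.693
grasp_force: 45.2
shift [-196.8 -206.2    2.1] twist 0.223 rows>= 6.834692624054926 1.7821650676664742 q7 1.22
[ 4.24846e+02  1.08272e+02 -3.60000e-02  1.16421e+02  6.02760e+01]
```

```bash
python3 -m creep '[[[-15,-16,0],0],[[-35,-37,0],0],[[-57,-60,0],0],[[-80,-84,0],0],[[-103,-108,0],0]]'
python3 -m creep '[[[-22,-23,0],0.05],[[-44,-46,0],0.1],[[-66,-69,0],0.15],[[-84,-88,0],0.2],[[-94,-98,0],0.223]]'
python3 -m creep '[[[0,0,0],0],[[0,0,0],0]]'
python3 - <<'E'
from h import *
c=camera("wrist");cv2.imwrite("pics/w3.png",c["pixels"][:,:,::-1]);print(rect(c,masks(c)["blue"],.096))
go(620,-107,82,1.311)
E
```

```text
clock: 4.3
position: [0.5287, -0.0071, 0.1476]
ee_rot: [0.018, 1.0, -0.0, -0.001]
ft_force: [-0.5, 0.2, -0.5]
grip_width: 0.695
grasp_force: 45.1
clock: 4.72
position: [0.6194, -0.1105, 0.1471]
ee_rot: [0.132, 0.991, -0.001, -0.001]
ft_force: [0.2, 2.0, -1.8]
grip_width: 0.691
grasp_force: 45.1
clock: 4.88
position: [0.6182, -0.1079, 0.1471]
ee_rot: [0.13, 0.992, -0.0, -0.001]
ft_force: [-0.9, 0.6, -1.0]
grip_width: 0.69
grasp_force: 45.1
[ 6.09115e+02 -1.03872e+02 -2.59000e-01  1.11663e+02  5.79600e+01]
shift [-2.1  0.5 65.3] twist 0.001 rows>= 1.5676817432719194 0.004294749502458117 q7 1.6
```

View pics/w3.png

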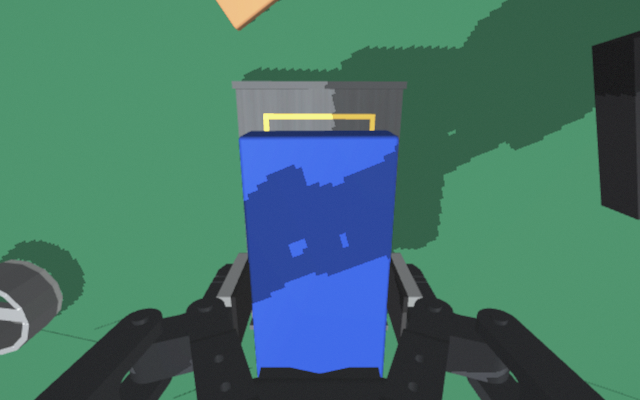

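The pad is centred laterally over the outline (yellow at 265–375, pad at 240–397, both about column 320) and parallel to it.

```bash
python3 -m creep '[[[-2,0.5,15],0],[[-2,0.5,35],0],[[-2,0.5,52],0],[[-2,0.5,58],0],[[-2,0.5,60],0]]'
python3 -m creep '[[[0,0,2],0],[[0,0,3.5],0],[[0,0,5],0],[[0,0,5.5],0],[[0,0,5.5],0]]'

```

```text
clock: 5.35
position: [0.6196, -0.1063, 0.0867]
ee_rot: [0.129, 0.992, 0.0, -0.002]
ft_force: [-0.5, -0.1, -0.7]
grip_width: 0.695
grasp_force: 45.1
clock: 5.77
position: [0.6211, -0.1074, 0.0838]
ee_rot: [0.13, 0.992, 0.0, 0.0]
ft_force: [-0.1, 0.1, -1.6]
grip_width: 0.687
grasp_force: 45.1
```

```bash
python3 -m creep '[[[0,0,1],0],[[0,0,2],0],[[0,0,2],0],[[0,0,2],0]]'

```

```text
clock: 6.1
position: [0.6211, -0.1074, 0.0822]
ee_rot: [0.13, 0.992, 0.0, 0.0]
ft_force: [-2.6, 0.0, 6.1]
grip_width: 0.689
grasp_force: 46.0
```

Contact is made, so I release, rise and look.

```bash
python3 -m creep '[[[0,0,0],0],[[0,0,0],0],[[0,0,0],0],[[0,0,0],0],[[0,0,0],0]]' 1
python3 -m creep '[[[0,0,-15],0],[[0,0,-45],0],[[0,0,-85],0],[[0,0,-125],0],[[0,0,-165],0]]'
python3 - <<'E'
from h import *
go(434,-116.5,200,0.33+1.571)
c=camera("wrist");cv2.imwrite("pics/w4.png",c["pixels"][:,:,::-1]);print(rect(c,masks(c)["blue"],.028))
H=cv2.cvtColor(c["pixels"],cv2.COLOR_RGB2HSV).astype(int);m=(H[...,0]>20)&(H[...,0]<34)&(H[...,1]>100)&(H[...,2]>150)
m=cv2.morphologyEx(m.astype(np.uint8),cv2.MORPH_CLOSE,np.ones((9,9)));print(rect(c,m,.008))
E
```

```text
clock: 6.52
position: [0.6209, -0.1074, 0.0813]
ee_rot: [0.13, 0.992, 0.0, -0.0]
ft_force: [-0.5, -0.5, 0.3]
grip_width: 1.005
grasp_force: 0.0
clock: 6.93
position: [0.6205, -0.1075, 0.2481]
ee_rot: [0.13, 0.992, -0.0, -0.0]
ft_force: [1.1, 0.8, -1.0]
grip_width: 1.002
grasp_force: 0.0
shift [177.9 -56.7  48.2] twist -0.59 rows>= 4.623175093105448 4.722475029240961 q7 1.57
[ 6.20044e+02 -1.05570e+02 -2.55000e-01  1.24606e+02  5.96290e+01]
[ 6.18171e+02 -1.06997e+02 -2.63000e-01  1.33300e+02  6.83450e+01]
```

View pics/w4.png

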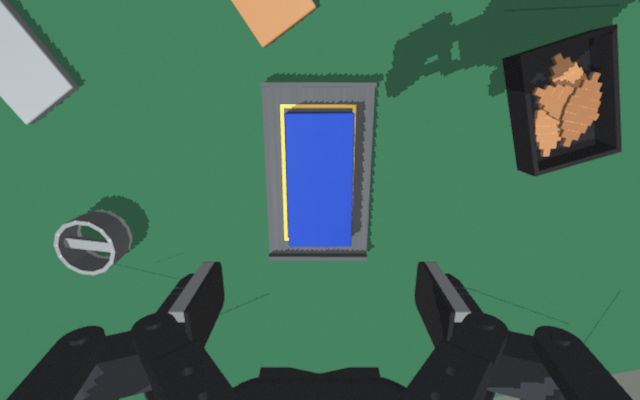

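The pad (320,178) lies flat inside the outline, about 2 mm off centre. Next is the tan board.

```bash
python3 -m creep '[[[30,-10,8],0],[[65,-21,18],0],[[100,-32,28],0],[[135,-43,38],0],[[160,-51,46],0]]'
python3 -m creep '[[[18,-6,2],-0.11],[[18,-6,2],-0.23],[[18,-6,2],-0.35],[[18,-6,2],-0.47],[[18,-6,2],-0.59]]' 
python3 -m creep '[[[0,0,0],0]]'
python3 - <<'E'
from h import *
c=camera("wrist");H=cv2.cvtColor(c["pixels"],cv2.COLOR_RGB2HSV).astype(int)
m=(H[...,0]>8)&(H[...,0]<20)&(H[...,1]>90)&(H[...,2]>120)
r=rect(c,m,.008,(320,180));print(r);go(r[0],r[1],70,r[2]+1.571)
E
```

```text
clock: 7.4
position: [0.4501, -0.1157, 0.1991]
ee_rot: [0.13, 0.992, 0.0, -0.001]
ft_force: [0.7, -1.0, -0.0]
grip_width: 0.999
grasp_force: 0.0
clock: 7.82
position: [0.4341, -0.1167, 0.1984]
ee_rot: [-0.167, 0.986, 0.0, 0.0]
ft_force: [-0.2, 0.1, -0.7]
grip_width: 0.998
grasp_force: 0.0
clock: 7.9
position: [0.4342, -0.1167, 0.1983]
ee_rot: [-0.167, 0.986, 0.0, 0.0]
ft_force: [-0.1, -0.4, 1.1]
grip_width: 0.996
grasp_force: 0.0
[ 4.33198e+02 -1.16012e+02  3.33000e-01  1.14327e+02  5.55910e+01]
shift [  0.7   1.  128.3] twist -0.005 rows>= 3.0772819696637406 0.0406824919620874 q7 2.08
```

```bash
python3 -m creep '[[[0.7,1,35],0],[[0.7,1,75],0],[[0.7,1,105],0],[[0.7,1,118],0],[[0.7,1,122],0]]' 0.76
python3 -m creep '[[[0,0,2],0],[[0,0,4],0],[[0,0,5],0],[[0,0,6],0],[[0,0,6],0]]'
python3 -m creep '[[[0,0,1],0],[[0,0,2],0],[[0,0,2],0]]'
python3 -m creep '[[[0,0,1],0],[[0,0,1],0]]'

```

```text
clock: 8.37
position: [0.4316, -0.1159, 0.0739]
ee_rot: [-0.162, 0.987, 0.0, -0.002]
ft_force: [-1.0, 1.0, 0.2]
grip_width: 0.762
grasp_force: 0.0
clock: 8.78
position: [0.4337, -0.116, 0.071]
ee_rot: [-0.164, 0.986, 0.0, 0.001]
ft_force: [-0.8, -0.4, 0.0]
grip_width: 0.761
grasp_force: 0.0
clock: 9.03
position: [0.4333, -0.116, 0.0684]
ee_rot: [-0.164, 0.986, 0.0, 0.0]
ft_force: [-0.3, -0.1, 0.3]
grip_width: 0.759
grasp_force: 0.0
clock: 9.2
position: [0.4332, -0.116, 0.0673]
ee_rot: [-0.164, 0.986, 0.0, -0.0]
ft_force: [0.0, 0.4, -1.0]
grip_width: 0.756
grasp_force: 0.0
```

```bash
for i in 1; do python3 -m creep '[[[0,0,1],0],[[0,0,1],0]]';python3 -m creep '[[[0,0,1],0],[[0,0,1],0]]';done
python3 - <<'E'
from h import *
c=camera("side");cv2.imwrite("pics/s5.png",cv2.resize(c["pixels"][210:330,220:380,::-1],None,fx=4,fy=4))
E
```

```text
clock: 9.37
position: [0.4333, -0.116, 0.0664]
ee_rot: [-0.164, 0.986, 0.0, 0.0]
ft_force: [-0.6, 1.2, 0.9]
grip_width: 0.755
grasp_force: 0.5
clock: 9.53
position: [0.4334, -0.1161, 0.0663]
ee_rot: [-0.164, 0.986, 0.0, -0.0]
ft_force: [-8.1, 1.6, 23.1]
grip_width: 0.756
grasp_force: 11.4
```

View pics/s5.png

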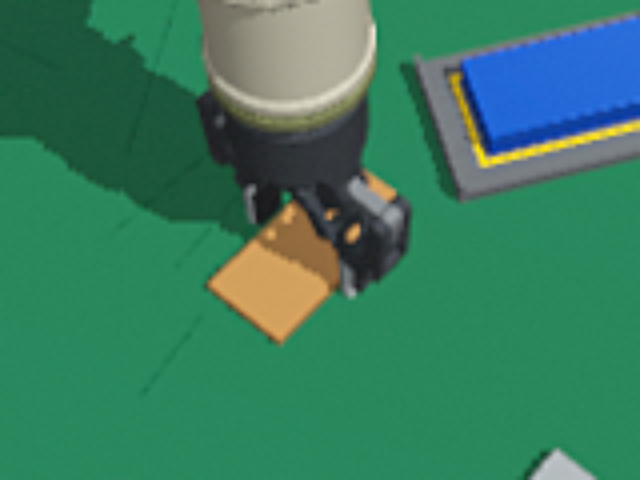

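Fingertips touched the bench at TCP 66.4 mm, beside both long edges of the board. I rise about 3 mm and close.

```bash
python3 -m creep '[[[0,0,-4],0],[[0,0,-4],0]]'
python3 -m creep '[[[0,0,0],0],[[0,0,0],0],[[0,0,0],0],[[0,0,0],0],[[0,0,0],0]]' 0 40
python3 -m creep '[[[0,0,0],0],[[0,0,0],0]]'
python3 -m creep '[[[0,0,-10],0],[[0,0,-30],0],[[0,0,-60],0],[[0,0,-80],0],[[0,0,-80],0]]'
python3 - <<'E'
from h import *
c=camera("wrist");cv2.imwrite("pics/w6.png",c["pixels"][:,:,::-1]);
go(620,-106.5,150,1.311)
E
```

```text
clock: 9.75
position: [0.4336, -0.1161, 0.0699]
ee_rot: [-0.164, 0.986, -0.0, 0.0]
ft_force: [-0.1, -0.1, -0.7]
grip_width: 0.763
grasp_force: 0.0
clock: 10.17
position: [0.4334, -0.116, 0.0696]
ee_rot: [-0.164, 0.986, 0.0, 0.0]
ft_force: [-2.9, 1.6, 10.1]
grip_width: 0.642
grasp_force: 40.3
clock: 10.33
position: [0.4334, -0.116, 0.0696]
ee_rot: [-0.164, 0.986, 0.0, 0.0]
ft_force: [-3.0, 0.7, 11.2]
grip_width: 0.644
grasp_force: 40.3
clock: 10.75
position: [0.435, -0.1165, 0.1531]
ee_rot: [-0.164, 0.986, -0.0, 0.003]
ft_force: [1.4, 0.1, -1.1]
grip_width: 0.643
grasp_force: 43.4
shift [-178.8  -51.1    2. ] twist 0.59 rows>= 4.458863857153929 4.720344478655086 q7 2.13
```

View pics/w6.png

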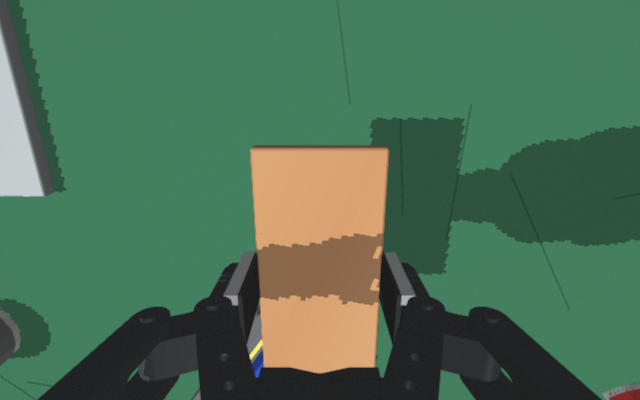

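The board is held square and level (250–388, rows 147–370). I carry it over the pad.

```bash
python3 -m creep '[[[-18,-5,0],0],[[-45,-13,0],0],[[-75,-21,0],0],[[-105,-30,0],0],[[-130,-37,0],0]]'
python3 -m creep '[[[-24,-7,0],0.1],[[-42,-12,0],0.22],[[-49,-14,0],0.34],[[-49,-14,0],0.46],[[-49,-14,0],0.58]]'
python3 -m creep '[[[0,0,0],0.01],[[0,0,0],0.01]]'
python3 - <<'E'
from h import *
go(620,-106.5,97.6,1.312)
E
```

```text
clock: 11.22
position: [0.5695, -0.1083, 0.1479]
ee_rot: [-0.165, 0.986, 0.0, -0.001]
ft_force: [0.6, 0.5, 0.4]
grip_width: 0.64
grasp_force: 43.3
clock: 11.63
position: [0.6189, -0.1061, 0.1476]
ee_rot: [0.127, 0.992, -0.0, -0.001]
ft_force: [-0.1, 0.4, -1.6]
grip_width: 0.637
grasp_force: 43.3
clock: 11.8
position: [0.6186, -0.1061, 0.1482]
ee_rot: [0.128, 0.992, -0.0, -0.001]
ft_force: [0.4, -0.3, 0.6]
grip_width: 0.637
grasp_force: 43.3
shift [-1.6  0.  50.6] twist 0.002 rows>= 1.214093714998721 0.01469158909764623 q7 1.66
```

```bash
python3 -m creep '[[[-1.5,0,12],0],[[-1.5,0,27],0],[[-1.5,0,40],0],[[-1.5,0,46],0],[[-1.5,0,46],0]]'
python3 -m creep '[[[0,0,1],0],[[0,0,2],0],[[0,0,3],0],[[0,0,3],0],[[0,0,3],0]]'
python3 -m creep '[[[0,0,1],0],[[0,0,1],0]]'
python3 -m creep '[[[0,0,0.7],0],[[0,0,0.7],0]]'

```

```text
clock: 12.22
position: [0.6194, -0.1064, 0.1012]
ee_rot: [0.129, 0.992, -0.0, -0.002]
ft_force: [0.2, -0.1, -0.8]
grip_width: 0.638
grasp_force: 43.3
clock: 12.63
position: [0.6208, -0.1066, 0.1008]
ee_rot: [0.129, 0.992, 0.0, 0.0]
ft_force: [0.0, 0.0, -1.0]
grip_width: 0.642
grasp_force: 43.3
clock: 12.8
position: [0.6206, -0.1065, 0.0994]
ee_rot: [0.129, 0.992, 0.0, 0.0]
ft_force: [0.0, 0.6, -0.6]
grip_width: 0.637
grasp_force: 43.3
clock: 12.97
position: [0.6205, -0.1066, 0.0986]
ee_rot: [0.13, 0.992, 0.0, -0.0]
ft_force: [0.7, -0.0, -0.6]
grip_width: 0.64
grasp_force: 43.3
```

```bash
python3 -m creep '[[[0,0,0.8],0],[[0,0,0.8],0]]'
python3 -m creep '[[[0,0,0.6],0],[[0,0,0.6],0]]'

```

```text
clock: 13.13
position: [0.6206, -0.1066, 0.0979]
ee_rot: [0.13, 0.992, 0.0, 0.0]
ft_force: [0.4, -0.3, -0.6]
grip_width: 0.64
grasp_force: 43.3
clock: 13.3
position: [0.6206, -0.1066, 0.0979]
ee_rot: [0.13, 0.992, 0.0, 0.0]
ft_force: [-2.3, 1.1, 5.9]
grip_width: 0.636
grasp_force: 44.0
```

```bash
python3 -m creep '[[[0,0,0],0],[[0,0,0],0],[[0,0,0],0],[[0,0,0],0],[[0,0,0],0]]' 1
python3 -m creep '[[[0,0,-15],0],[[0,0,-45],0],[[0,0,-85],0],[[0,0,-125],0],[[0,0,-160],0]]'
python3 - <<'E'
from h import *
c=camera("wrist");cv2.imwrite("pics/w7.png",c["pixels"][:,:,::-1])
H=cv2.cvtColor(c["pixels"],cv2.COLOR_RGB2HSV).astype(int)
m=(H[...,0]>8)&(H[...,0]<20)&(H[...,1]>90)&(H[...,2]>90)
print("board",rect(c,m,.036,(320,180)));print("blue(visible rim)",rect(c,masks(c)["blue"],.028))
go(608,310,250,0.1+1.571)
E
```

```text
clock: 13.72
position: [0.6205, -0.1066, 0.0972]
ee_rot: [0.13, 0.992, 0.0, -0.0]
ft_force: [0.0, -0.7, 0.6]
grip_width: 0.999
grasp_force: 0.0
clock: 14.13
position: [0.6205, -0.1069, 0.2598]
ee_rot: [0.13, 0.992, -0.0, 0.0]
ft_force: [0.4, 0.2, -0.4]
grip_width: 1.0
grasp_force: 0.0
board [ 6.19712e+02 -1.04499e+02 -2.61000e-01  1.12523e+02  5.54300e+01]
blue(visible rim) [ 6.14797e+02 -1.04959e+02 -2.60000e-01  1.14028e+02  5.83050e+01]
shift [121.9 399.8  16.7] twist -0.361 rows>= 10.031754376179373 2.8850341193720777 q7 1.61
```

View pics/w7.png

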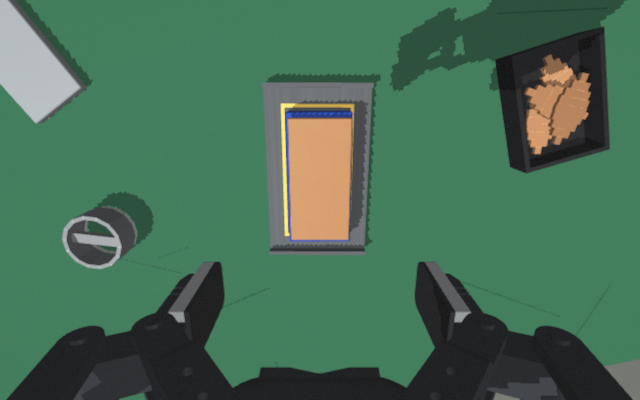

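The board (319,180) lies centred on the pad. Next is the grey leaf die.

```bash
python3 -m creep '[[[8,27,0],0],[[19,63,0],0],[[31,101,0],0],[[43,140,0],0],[[54,178,0],0]]'
python3 -m creep '[[[11,37,0],0],[[22,74,0],0],[[34,112,0],0],[[46,150,0],0],[[56,184,0],0]]'
python3 -m creep '[[[10,34,0],-0.1],[[12,38,0],-0.22],[[12,38,0],-0.34],[[12,38,0],-0.46],[[12,38,0],-0.58]]'
python3 -m creep '[[[0,0,0],-0.1],[[0,0,0],-0.1],[[0,0,0],-0.1]]'
python3 - <<'E'
from h import *
c=camera("wrist");cv2.imwrite("pics/w8.png",c["pixels"][:,:,::-1]);np.savez("w8.npz",**c)
o,M=tcp();print(np.round(M,3).tolist(),o["joint_pos"][6])
H=cv2.cvtColor(c["pixels"],cv2.COLOR_RGB2HSV).astype(int);print(H[100:260:20,260:400:20].tolist()[:0])
E
```

```text
clock: 14.6
position: [0.6136, 0.0812, 0.2572]
ee_rot: [0.13, 0.992, 0.0, 0.0]
ft_force: [1.9, 0.9, 0.1]
grip_width: 0.998
grasp_force: 0.0
clock: 15.02
position: [0.6064, 0.2744, 0.257]
ee_rot: [0.129, 0.992, 0.0, -0.0]
ft_force: [0.6, -0.2, 0.5]
grip_width: 0.999
grasp_force: 0.0
clock: 15.43
position: [0.6053, 0.3115, 0.2568]
ee_rot: [-0.163, 0.987, -0.0, -0.0]
ft_force: [0.3, 0.3, 0.3]
grip_width: 0.998
grasp_force: 0.0
clock: 15.68
position: [0.6054, 0.3112, 0.257]
ee_rot: [-0.207, 0.978, 0.0, -0.0]
ft_force: [-0.5, -0.8, 0.7]
grip_width: 0.999
grasp_force: 0.0
[[-0.915, -0.404, -0.0], [-0.404, 0.915, 0.0], [0.0, 0.0, -1.0]] 1.5802158214768742
[]
```

View pics/w8.png

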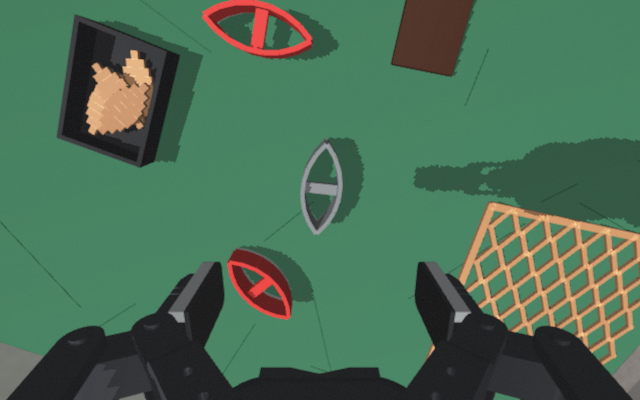

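The grey leaf die is at (321,188), nearly upright in the view; the red leaf at (260,285) is clear of the finger paths.

```bash
python3 - <<'E'
from h import *
c=dict(np.load("w8.npz"));H=cv2.cvtColor(c["pixels"],cv2.COLOR_RGB2HSV).astype(int)
for v in (90,120,135):
    m=(H[...,1]<60)&(H[...,2]>v);m[:125]=0;m[245:]=0;m[:,:285]=0;m[:,360:]=0
    r=rect(c,m,.032);print(r)
go(r[0],r[1],78,r[2]+1.571)
E
```

```text
[6.10318e+02 3.16622e+02 3.01000e-01 9.11700e+01 3.83690e+01]
[6.11949e+02 3.17060e+02 3.01000e-01 8.77970e+01 3.82380e+01]
[6.12328e+02 3.16847e+02 3.99000e-01 8.65440e+01 3.78680e+01]
shift [ -8.7   2.3 179.1] twist 0.017 rows>= 4.299467367792354 0.13736859927107936 q7 1.58
```

```bash
python3 - <<'E'
from h import *
c=dict(np.load("w8.npz"));H=cv2.cvtColor(c["pixels"],cv2.COLOR_RGB2HSV).astype(int)
m=(H[...,1]<60)&(H[...,2]>100);m[:125]=0;m[245:]=0;m[:,:285]=0;m[:,360:]=0
k=max(cv2.findContours(m.astype(np.uint8),cv2.RETR_EXTERNAL,cv2.CHAIN_APPROX_NONE)[0],key=cv2.contourArea)
p=world(c,k[:,0].astype(float),.032)*1000
D=np.hypot(*(p[:,None]-p[None]).transpose(2,0,1));i,j=np.unravel_index(D.argmax(),D.shape);d=p[i]-p[j]
f=cv2.fitEllipse(p.astype(np.float32));a=np.arctan(d[1]/d[0]);print(p[i],p[j],D.max(),(p[i]+p[j])/2,a,f,np.radians(f[2]))
r=(p[i]+p[j])/2
go(*r,78,a+1.571)
E
```

```text
[654.3219035  328.62994952] [569.04869263 305.81234673] 88.2732320090873 [611.68529806 317.22114812] 0.2614570509562697 ((611.5487060546875, 316.9281921386719), (37.12723922729492, 82.88568878173828), 107.9781265258789) 1.884573828011613
shift [ -8.2   2.9 179.1] twist 0.155 rows>= 4.299190576080107 1.237712191620922 q7 1.58
```

```bash
python3 -m creep '[[[-4,1.5,25],0.06],[[-8,2.8,60],0.126],[[-8,2.8,100],0.126],[[-8,2.8,135],0.126],[[-8,2.8,160],0.126]]'
python3 -m creep '[[[0,0,10],0],[[0,0,17],0],[[0,0,19],0],[[0,0,19],0]]' 0.7
python3 -m creep '[[[0,0,0],0],[[0,0,0],0],[[0,0,0],0],[[0,0,0],0],[[0,0,0],0]]' 0 30
python3 -m creep '[[[0,0,0],0],[[0,0,0],0],[[0,0,0],0],[[0,0,0],0],[[0,0,0],0]]'

```

```text
clock: 16.15
position: [0.6102, 0.3167, 0.0936]
ee_rot: [-0.145, 0.989, -0.001, -0.001]
ft_force: [0.4, 0.7, -0.5]
grip_width: 1.0
grasp_force: 0.0
clock: 16.48
position: [0.6123, 0.3174, 0.0795]
ee_rot: [-0.146, 0.989, 0.0, 0.001]
ft_force: [0.3, -0.3, 0.4]
grip_width: 0.694
grasp_force: 0.0
clock: 16.9
position: [0.6126, 0.3174, 0.0804]
ee_rot: [-0.146, 0.989, 0.001, 0.001]
ft_force: [-0.7, -1.4, 7.5]
grip_width: 0.439
grasp_force: 31.5
clock: 17.32
position: [0.6126, 0.3173, 0.0804]
ee_rot: [-0.146, 0.989, 0.001, 0.001]
ft_force: [-0.6, -0.3, 6.7]
grip_width: 0.438
grasp_force: 31.5
```

```bash
python3 -m creep '[[[0,0,-15],0],[[0,0,-40],0],[[0,0,-70],0],[[0,0,-95],0],[[0,0,-105],0]]'
python3 -m creep '[[[0,0,0],0],[[0,0,0],0]]'
python3 - <<'E'
from h import *
c=camera("wrist");cv2.imwrite("pics/w9.png",c["pixels"][:,:,::-1]);np.savez("w9.npz",**c)
go(620,-106.5,185,1.312)
E
```

```text
clock: 17.73
position: [0.6129, 0.3176, 0.1886]
ee_rot: [-0.146, 0.989, 0.001, 0.003]
ft_force: [0.5, 0.4, -1.3]
grip_width: 0.437
grasp_force: 30.9
clock: 17.9
position: [0.6113, 0.3172, 0.1831]
ee_rot: [-0.147, 0.989, 0.0, -0.0]
ft_force: [-0.4, -0.7, -3.0]
grip_width: 0.436
grasp_force: 30.8
shift [ 114.  -408.    -2.9] twist 0.553 rows>= 10.158333691270345 4.4251415017389935 q7 1.48
```

View pics/w9.png

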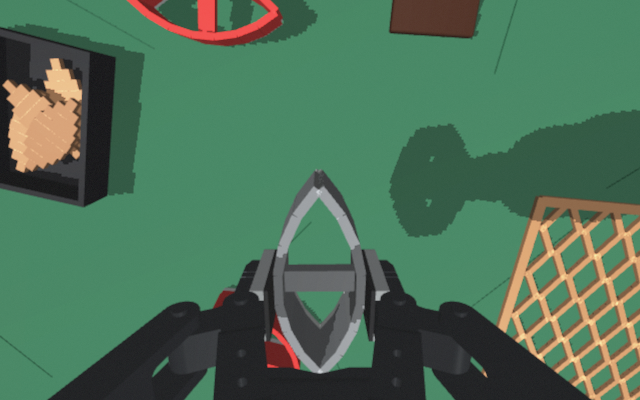

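The die is held square: rim tips at (320,188) and (320,372), cross bar level at row 278.

```bash
python3 - <<'E'
from h import *
c=dict(np.load("w9.npz"));p=world(c,np.array([[320,187.],[320,373.],[276,278],[365,278]]),.1347)*1000
o,M=tcp();print(p,np.hypot(*(p[0]-p[1])),((p[0]+p[1])/2-o["position"][:2]*1000)@M[:2,:2])
E
python3 -m creep '[[[6,-20,0],0],[[15,-53,0],0],[[25,-90,0],0],[[35,-127,0],0],[[45,-162,0],0]]'
python3 -m creep '[[[10,-36,0],0],[[20,-72,0],0],[[30,-108,0],0],[[40,-144,0],0],[[49,-178,0],0]]'
python3 -m creep '[[[10,-36,0],0.1],[[17,-60,0],0.21],[[20,-68,0],0.32],[[20,-68,0],0.43],[[20,-68,0],0.54]]'
python3 -m creep '[[[0,0,0],0.013],[[0,0,0],0.013],[[0,0,0],0.013]]'
python3 - <<'E'
from h import *
go(620,-106.5,116.4,1.312)
E
```

```text
[[568.06348559 305.82091601]
 [650.86881201 330.98209701]
 [609.70262905 299.90137518]
 [599.27076051 334.29433911]] 86.54367170894369 [0.84190782 1.73016024]
clock: 18.37
position: [0.6143, 0.1468, 0.1811]
ee_rot: [-0.147, 0.989, -0.001, -0.002]
ft_force: [1.0, -0.8, -1.9]
grip_width: 0.438
grasp_force: 30.8
clock: 18.78
position: [0.6189, -0.0376, 0.1813]
ee_rot: [-0.146, 0.989, 0.0, -0.002]
ft_force: [0.3, 0.0, -3.2]
grip_width: 0.435
grasp_force: 30.8
clock: 19.2
position: [0.6196, -0.1076, 0.1812]
ee_rot: [0.126, 0.992, -0.0, -0.002]
ft_force: [-1.4, 0.5, -3.5]
grip_width: 0.437
grasp_force: 30.8
clock: 19.45
position: [0.6204, -0.106, 0.1823]
ee_rot: [0.127, 0.992, -0.0, -0.001]
ft_force: [0.2, 0.6, -1.0]
grip_width: 0.433
grasp_force: 30.8
shift [ 0.1 -0.5 65.9] twist 0.004 rows>= 1.579674667934442 0.03160469501441199 q7 1.65
```

```bash
python3 -m creep '[[[0,-0.5,15],0],[[0,-0.5,35],0],[[0,-0.5,52],0],[[0,-0.5,59],0],[[0,-0.5,61],0]]'
python3 -m creep '[[[0,0,1],0],[[0,0,1.5],0],[[0,0,2],0],[[0,0,2],0],[[0,0,2],0]]'
python3 -m creep '[[[0,0,1],0],[[0,0,1],0]]'
python3 -m creep '[[[0,0,0.7],0],[[0,0,0.7],0]]'

```

```text
clock: 19.87
position: [0.6198, -0.1065, 0.1206]
ee_rot: [0.128, 0.992, -0.0, -0.001]
ft_force: [-0.4, 0.1, -2.3]
grip_width: 0.437
grasp_force: 30.8
clock: 20.28
position: [0.6209, -0.1069, 0.1209]
ee_rot: [0.129, 0.992, 0.0, 0.0]
ft_force: [-0.9, -0.3, -2.6]
grip_width: 0.432
grasp_force: 30.8
clock: 20.45
position: [0.6207, -0.1068, 0.1194]
ee_rot: [0.129, 0.992, 0.0, 0.0]
ft_force: [0.1, -0.1, -2.3]
grip_width: 0.438
grasp_force: 30.8
clock: 20.62
position: [0.6206, -0.1068, 0.1185]
ee_rot: [0.129, 0.992, 0.0, -0.0]
ft_force: [0.3, 0.0, -3.1]
grip_width: 0.438
grasp_force: 30.8
```

```bash
python3 -m creep '[[[0,0,0.8],0],[[0,0,0.8],0]]'
python3 -m creep '[[[0,0,0.8],0],[[0,0,0.8],0]]'

```

```text
clock: 20.78
position: [0.6206, -0.1069, 0.1176]
ee_rot: [0.129, 0.992, 0.0, -0.0]
ft_force: [-0.1, 0.1, -2.3]
grip_width: 0.438
grasp_force: 30.8
clock: 20.95
position: [0.6206, -0.1069, 0.1168]
ee_rot: [0.129, 0.992, 0.0, -0.0]
ft_force: [0.1, -0.3, -2.0]
grip_width: 0.44
grasp_force: 30.8
```

```bash
python3 -m creep '[[[0,0,0.7],0],[[0,0,0.7],0]]'
python3 -m creep '[[[0,0,0.7],0],[[0,0,0.7],0]]'

```

```text
clock: 21.12
position: [0.6207, -0.1069, 0.1164]
ee_rot: [0.129, 0.992, 0.0, 0.0]
ft_force: [-0.6, 0.3, -0.5]
grip_width: 0.438
grasp_force: 31.1
clock: 21.28
position: [0.6207, -0.1069, 0.1163]
ee_rot: [0.129, 0.992, 0.0, 0.0]
ft_force: [-5.3, 1.0, 6.9]
grip_width: 0.438
grasp_force: 31.8
```

```bash
python3 -m creep '[[[0,0,0],0],[[0,0,0],0],[[0,0,0],0],[[0,0,0],0],[[0,0,0],0]]' 1
python3 -m creep '[[[0,0,-15],0],[[0,0,-45],0],[[0,0,-85],0],[[0,0,-120],0],[[0,0,-145],0]]'
python3 - <<'E'
from h import *
c=camera("wrist");cv2.imwrite("pics/w10.png",c["pixels"][:,:,::-1]);np.savez("w10.npz",**c)
go(435,-342.3,220,0.323+1.571)
E
```

```text
clock: 21.7
position: [0.6207, -0.1069, 0.1155]
ee_rot: [0.129, 0.992, 0.0, 0.0]
ft_force: [0.8, 0.6, 0.1]
grip_width: 1.002
grasp_force: 0.0
clock: 22.12
position: [0.6211, -0.1074, 0.264]
ee_rot: [0.129, 0.992, 0.0, 0.001]
ft_force: [0.8, -0.9, 0.2]
grip_width: 1.002
grasp_force: 0.0
shift [ 121.5 -274.8   46.8] twist -0.582 rows>= 7.2926682797563 4.6599701135834515 q7 1.61
```

View pics/w10.png

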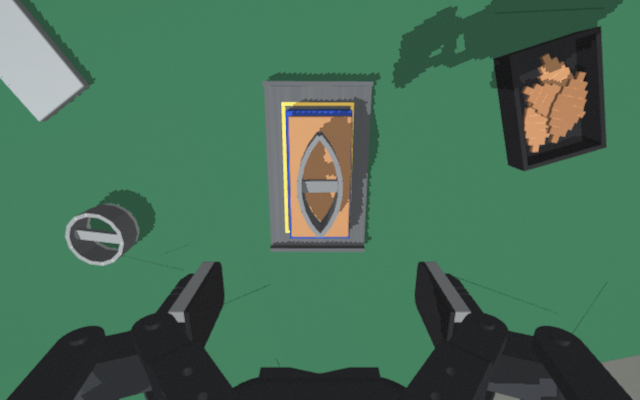

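The die (320,187) stands centred on the board, lengthwise. Next is the plate.

```bash
python3 -m creep '[[[12,-26,4],0],[[27,-61,10],0],[[42,-96,16],0],[[57,-130,22],0],[[70,-160,27],0]]'
python3 -m creep '[[[15,-33,6],0],[[30,-67,12],0],[[44,-98,18],0],[[51,-114,20],0],[[51,-114,20],0]]'
python3 -m creep '[[[0,0,0],-0.11],[[0,0,0],-0.23],[[0,0,0],-0.35],[[0,0,0],-0.47],[[0,0,0],-0.582]]'
python3 -m creep '[[[0,0,0],0]]'
python3 - <<'E'
from h import *
c=dict(np.load("w10.npz"));p=world(c,np.array([[320,136.],[320,237.]]),.068)*1000;print("die",p,p.mean(0))
c=camera("wrist");H=cv2.cvtColor(c["pixels"],cv2.COLOR_RGB2HSV).astype(int)
m=(H[...,1]<50)&(H[...,2]>120)
r=rect(c,m,.01,(320,180));print(r);go(r[0],r[1],70,r[2]+1.571)
E
```

```text
clock: 22.58
position: [0.5101, -0.2454, 0.2331]
ee_rot: [0.13, 0.992, 0.0, -0.0]
ft_force: [-0.2, -0.5, 0.1]
grip_width: 1.003
grasp_force: 0.0
clock: 23.0
position: [0.4297, -0.3446, 0.2132]
ee_rot: [0.132, 0.991, -0.0, -0.0]
ft_force: [-0.6, -0.3, 0.2]
grip_width: 0.997
grasp_force: 0.0
clock: 23.42
position: [0.4344, -0.3397, 0.2129]
ee_rot: [-0.16, 0.987, -0.0, -0.001]
ft_force: [-0.0, 0.2, -2.7]
grip_width: 1.002
grasp_force: 0.0
clock: 23.5
position: [0.4346, -0.3392, 0.213]
ee_rot: [-0.158, 0.987, 0.001, 0.0]
ft_force: [0.8, -0.3, -0.1]
grip_width: 0.997
grasp_force: 0.0
die [[ 577.86040538  -93.51424942]
 [ 662.07003641 -115.78605311]] [ 619.96522089 -104.65015126]
[ 4.34550e+02 -3.41900e+02  3.19000e-01  1.24131e+02  5.96320e+01]
shift [ 1.000e-01 -2.000e+00  1.432e+02] twist -0.008 rows>= 3.4351585710214247 0.061550002433522266 q7 2.6
```

q7 is at its range limit, so I take the half-turned equivalent grasp.

```bash
python3 -m creep '[[[0,0,0],0.12],[[0,0,0],0.24],[[0,0,0],0.36],[[0,0,0],0.48],[[0,0,0],0.6]]'
python3 -m creep '[[[0,0,0],0.12],[[0,0,0],0.24],[[0,0,0],0.36],[[0,0,0],0.48],[[0,0,0],0.6]]' >/dev/null
python3 -m creep '[[[0,0,0],0.12],[[0,0,0],0.24],[[0,0,0],0.36],[[0,0,0],0.48],[[0,0,0],0.6]]' >/dev/null
python3 -m creep '[[[0,0,0],0.12],[[0,0,0],0.24],[[0,0,0],0.36],[[0,0,0],0.48],[[0,0,0],0.6]]' >/dev/null
python3 -m creep '[[[0,0,0],0.12],[[0,0,0],0.24],[[0,0,0],0.36],[[0,0,0],0.48],[[0,0,0],0.6]]' >/dev/null
python3 -m creep '[[[0,0,0],0.12],[[0,0,0],0.13],[[0,0,0],0.13]]'
python3 - <<'E'
from h import *
c=camera("wrist");H=cv2.cvtColor(c["pixels"],cv2.COLOR_RGB2HSV).astype(int)
m=(H[...,1]<50)&(H[...,2]>120)
r=rect(c,m,.01,(320,180));print(r);go(r[0],r[1],72,r[2]+1.571)
cv2.imwrite("pics/w11.png",c["pixels"][:,:,::-1])
E
```

```text
clock: 23.97
position: [0.4335, -0.3409, 0.2135]
ee_rot: [0.148, 0.989, 0.0, -0.0]
ft_force: [-0.8, -0.1, -0.4]
grip_width: 0.999
grasp_force: 0.0
clock: 25.88
position: [0.4338, -0.3406, 0.2138]
ee_rot: [0.987, 0.162, -0.0, 0.001]
ft_force: [0.8, -0.0, 0.2]
grip_width: 1.004
grasp_force: 0.0
[ 4.35573e+02 -3.41601e+02  3.20000e-01  1.24063e+02  5.93360e+01]
shift [  1.5   1.4 141.7] twist 0.007 rows>= 3.399555357921153 0.05353349550181008 q7 -0.3
```

View pics/w11.png

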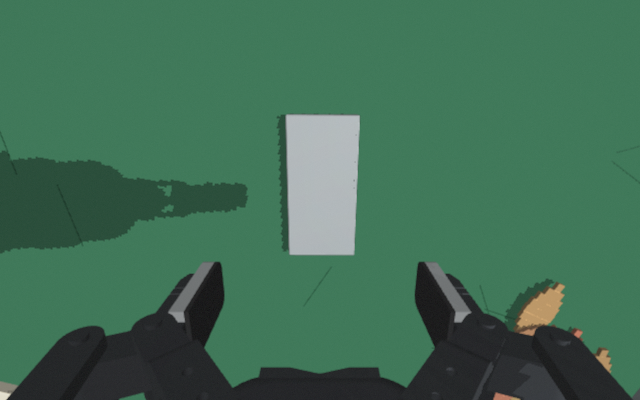

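The plate (323,185) is aligned between the fingers, with only bench around it.

```bash
python3 -m creep '[[[1.3,1.2,35],0.005],[[1.3,1.2,75],0.005],[[1.3,1.2,110],0.005],[[1.3,1.2,130],0.005],[[1.3,1.2,137],0.005]]' 0.85
python3 -m creep '[[[0,0,3],0],[[0,0,6],0],[[0,0,6],0],[[0,0,6],0]]'
python3 - <<'E'
from h import *
go(435.2,-341.8,69.7,.32+1.571)
E
```

```text
clock: 26.35
position: [0.4338, -0.3405, 0.0736]
ee_rot: [0.987, 0.16, -0.002, -0.001]
ft_force: [-0.9, 1.0, 0.1]
grip_width: 0.849
grasp_force: 0.0
clock: 26.68
position: [0.4357, -0.3419, 0.0716]
ee_rot: [0.987, 0.159, 0.001, 0.0]
ft_force: [0.8, 0.5, -0.4]
grip_width: 0.845
grasp_force: 0.0
shift [-0.5 -0.3  1.9] twist -0.001 rows>= 0.0474372945808125 0.005809796973210268 q7 -0.17
```

```bash
python3 -m creep '[[[0,0,1.5],0],[[0,0,1.5],0]]'
python3 -m creep '[[[0,0,0],0],[[0,0,0],0],[[0,0,0],0],[[0,0,0],0],[[0,0,0],0]]' 0 50
python3 -m creep '[[[0,0,0],0],[[0,0,0],0],[[0,0,0],0]]'
python3 -m creep '[[[0,0,-10],0],[[0,0,-30],0],[[0,0,-65],0],[[0,0,-100],0],[[0,0,-120],0]]'
python3 -m creep '[[[0,0,0],0],[[0,0,0],0]]'
python3 - <<'E'
from h import *
go(620.2,-106.3,185,1.312)
c=camera("wrist");cv2.imwrite("pics/w12.png",c["pixels"][:,:,::-1])
E
```

```text
clock: 26.85
position: [0.4355, -0.3415, 0.0694]
ee_rot: [0.987, 0.159, 0.0, -0.0]
ft_force: [-1.1, -1.4, 0.1]
grip_width: 0.85
grasp_force: 0.0
clock: 27.27
position: [0.4354, -0.3417, 0.0697]
ee_rot: [0.987, 0.159, 0.0, -0.0]
ft_force: [-2.0, 1.2, 9.0]
grip_width: 0.685
grasp_force: 52.8
clock: 27.52
position: [0.4354, -0.3417, 0.0697]
ee_rot: [0.987, 0.159, 0.0, -0.0]
ft_force: [-1.4, 2.6, 8.8]
grip_width: 0.682
grasp_force: 52.8
clock: 27.93
position: [0.4351, -0.3424, 0.1923]
ee_rot: [0.987, 0.158, 0.001, 0.001]
ft_force: [0.1, 0.1, -1.8]
grip_width: 0.681
grasp_force: 55.5
clock: 28.1
position: [0.4354, -0.3415, 0.1897]
ee_rot: [0.987, 0.159, 0.001, -0.0]
ft_force: [0.2, 0.1, -2.9]
grip_width: 0.683
grasp_force: 55.5
shift [ 249.2 -165.3    5. ] twist 0.578 rows>= 7.172447427326482 4.62471896931627 q7 -0.28
```

View pics/w12.png

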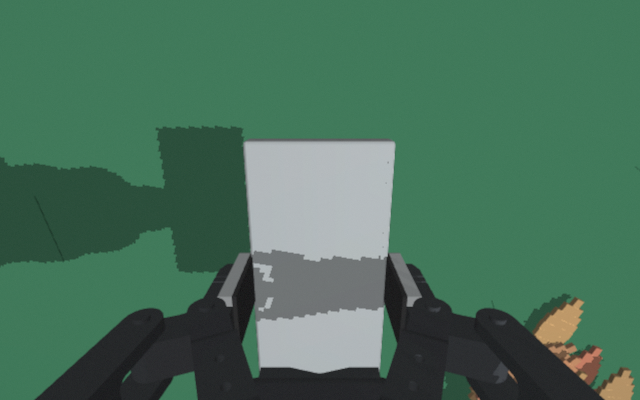

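The plate is held square and level (245–395). I carry it over the die.

```bash
python3 -m creep '[[[14,-9,0],0],[[37,-25,0],0],[[64,-42,0],0],[[92,-61,0],0],[[120,-80,0],0]]'
python3 -m creep '[[[27,-18,0],0],[[54,-36,0],0],[[81,-54,0],0],[[106,-70,0],0],[[121,-80,0],0]]'
python3 -m creep '[[[7,-4,0],0.11],[[8,-5,0],0.23],[[8,-5,0],0.35],[[8,-5,0],0.47],[[8,-5,0],0.57]]'
python3 -m creep '[[[0,0,0],0.008],[[0,0,0],0.008],[[0,0,0],0.008]]'
python3 - <<'E'
from h import *
go(620.3,-106.7,137.7,1.312)
E
```

```text
clock: 28.57
position: [0.5239, -0.2264, 0.1873]
ee_rot: [0.987, 0.158, -0.001, -0.001]
ft_force: [1.1, 0.1, -2.0]
grip_width: 0.686
grasp_force: 55.5
clock: 28.98
position: [0.6149, -0.1102, 0.1867]
ee_rot: [0.987, 0.161, -0.001, -0.001]
ft_force: [0.4, 0.7, -1.7]
grip_width: 0.681
grasp_force: 55.5
clock: 29.4
position: [0.619, -0.1074, 0.1876]
ee_rot: [0.992, -0.129, -0.001, 0.0]
ft_force: [-0.4, -0.5, -2.4]
grip_width: 0.687
grasp_force: 55.5
clock: 29.65
position: [0.6194, -0.1072, 0.1883]
ee_rot: [0.992, -0.128, -0.001, -0.0]
ft_force: [-0.4, 0.1, -2.2]
grip_width: 0.683
grasp_force: 55.5
shift [ 0.8 -0.7 50.6] twist 0.002 rows>= 1.2142710734731879 0.0186445343830286 q7 -1.24
```

```bash
python3 -m creep '[[[0.8,-0.7,10],0],[[0.8,-0.7,25],0],[[0.8,-0.7,38],0],[[0.8,-0.7,44],0],[[0.8,-0.7,46],0]]'
python3 -m creep '[[[0,0,1],0],[[0,0,2],0],[[0,0,2],0],[[0,0,2],0]]'
python3 -m creep '[[[0,0,0.8],0],[[0,0,0.8],0]]'
python3 -m creep '[[[0,0,0.7],0],[[0,0,0.7],0]]'

```

```text
clock: 30.07
position: [0.6199, -0.106, 0.1407]
ee_rot: [0.992, -0.129, -0.002, -0.0]
ft_force: [0.0, -0.8, -3.2]
grip_width: 0.686
grasp_force: 55.4
clock: 30.4
position: [0.621, -0.1063, 0.1413]
ee_rot: [0.992, -0.129, 0.0, -0.0]
ft_force: [0.0, 0.3, -2.0]
grip_width: 0.68
grasp_force: 55.4
clock: 30.57
position: [0.6208, -0.1062, 0.1402]
ee_rot: [0.992, -0.129, -0.0, -0.0]
ft_force: [0.2, -0.6, -2.7]
grip_width: 0.679
grasp_force: 55.5
clock: 30.73
position: [0.6207, -0.1062, 0.1393]
ee_rot: [0.992, -0.129, -0.0, -0.0]
ft_force: [-0.6, 0.1, -1.9]
grip_width: 0.679
grasp_force: 55.5
```

```bash
python3 -m creep '[[[0,0,0.8],0],[[0,0,0.8],0]]'
python3 -m creep '[[[0,0,0.7],0],[[0,0,0.7],0]]'

```

```text
clock: 30.9
position: [0.6207, -0.1062, 0.1384]
ee_rot: [0.992, -0.129, -0.0, -0.0]
ft_force: [0.5, 1.0, -1.7]
grip_width: 0.684
grasp_force: 55.5
clock: 31.07
position: [0.6208, -0.1063, 0.1379]
ee_rot: [0.992, -0.129, -0.0, -0.0]
ft_force: [-0.4, -0.2, -2.6]
grip_width: 0.686
grasp_force: 55.5
```

```bash
python3 -m creep '[[[0,0,0.7],0],[[0,0,0.7],0]]'
```

```text
clock: 31.23
position: [0.6208, -0.1063, 0.1378]
ee_rot: [0.992, -0.129, -0.0, -0.0]
ft_force: [-3.6, 0.6, 5.0]
grip_width: 0.68
grasp_force: 56.3
```

Contact; release, rise and check.

```bash
python3 -m creep '[[[0,0,0],0],[[0,0,0],0],[[0,0,0],0],[[0,0,0],0],[[0,0,0],0]]' 1
python3 -m creep '[[[0,0,-15],0],[[0,0,-45],0],[[0,0,-85],0],[[0,0,-115],0],[[0,0,-130],0]]'
python3 -m creep '[[[0,0,0],0],[[0,0,0],0],[[0,0,0],0]]'
python3 - <<'E'
from h import *
c=camera("wrist");H=cv2.cvtColor(c["pixels"],cv2.COLOR_RGB2HSV).astype(int)
print(rect(c,(H[...,1]<45)&(H[...,2]>150),.078,(320,180)))
s=camera("side");a=cv2.resize(c["pixels"],(400,250));b=cv2.resize(s["pixels"][170:280,290:430],(400,314))
cv2.imwrite("pics/f.png",np.vstack([a,b])[:,:,::-1])
E
```

```text
clock: 31.65
position: [0.6208, -0.1062, 0.1372]
ee_rot: [0.992, -0.129, -0.0, -0.0]
ft_force: [0.6, 0.7, -0.1]
grip_width: 1.0
grasp_force: 0.0
clock: 32.07
position: [0.6214, -0.1074, 0.2725]
ee_rot: [0.992, -0.13, 0.002, -0.0]
ft_force: [-0.0, -0.1, 0.9]
grip_width: 0.997
grasp_force: 0.0
clock: 32.32
position: [0.6205, -0.1061, 0.2668]
ee_rot: [0.992, -0.129, -0.001, -0.0]
ft_force: [0.7, 0.7, 0.2]
grip_width: 1.001
grasp_force: 0.0
[ 6.20159e+02 -1.04867e+02 -2.59000e-01  1.23623e+02  5.90390e+01]
```

View pics/f.png

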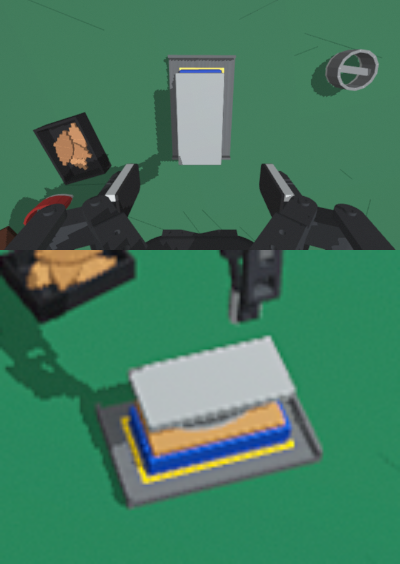

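The finished stack is flat and aligned: plate at (198,118) in the upper view; pad, board, die and plate in order at (210,405) in the side view.

```bash
python3 -c "
from workcell import manip;print(manip.hand_in())"
```

```text
the job is handed in; nothing more can be done
None
```

The press lay-up is complete and handed in: pad, tan board, leaf die and cover plate are stacked flat and centred to within about 2 mm as measured by camera, though the hand-in gave no verdict.

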